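# Mount the power board on the battery deck

## Task

Mount the delicate board with the finned heat sink on the white deck: swing the retaining bar well aside, set the board level, square and centred on the four pillars (either way round), then swing the bar fully home over its end. Carry the board by its heat sink with a light pinch (grip force no more than about 40 N), keep it level, and set it down softly, without dropping, knocking or pressing it. Leave the other things on the bench where they are.

Things in the scene. Friction and masses are not known exactly. Their poses are not given: they have to be found in the camera images.
- board: Loose power board, flat on the bench left or right of the deck: green plate 170 x 100 x 4 mm, in its middle a finned aluminium heat sink 64 mm long (x), 44 mm wide (y), top 40 mm above the underside. Connectors (14 mm high) cross it 46 to 60 mm from centre; the ends and both long sides of the heat sink are bare. Origin: centre of underside; x along its length, z up. About 0.3 kg.
- seat (a point): Centre of the four pillars on the deck, at the height of their tops (52 mm above the bench), where the centre of the board's underside must come; x along the deck's length (the way the board must lie), z up. The pillars are steel, 12 mm thick, 22 mm tall, at x = +-72 mm, y = +-40 mm from it.
- deck: White folded-sheet deck with dark oblong slots, fixed, 235 x 215 mm, its top 30 mm above the bench; origin: centre of its underside, x along the 235 mm.
- bar (a joint): Angle of the retaining bar about its upright pivot: 0 = home (against its stop, lying along the deck's -y over the end of the pillars at +x), growing as it swings counter-clockwise seen from above, outwards towards the deck's +x, up to 1.9 rad. It stays where it is left. Beyond about 0.6 rad it is clear of the board's place.
- bar_pivot (a point): Pivot of the bar, at deck x = +78 mm, y = +76 mm, at the height of the bar's underside (62 mm above the bench). The bar is steel, 14 mm wide, 6 mm thick, reaching 106 mm from the pivot to its free end (about 114 mm with the knob). A board on the pillars lies 6 mm below the bar.
- bar_knob (a point): Middle of the black upright round knob at the bar's free end: 20 mm thick, 36 mm tall, 104 mm from the pivot; this point is 18 mm below the knob's top and 18 mm above the bar's upper face (86 mm above the bench).
- relay_board: Another green board, 140 x 100 mm, with two black relay blocks (top 30 mm high) and no heat sink, loose on the other side of the deck: leave alone. Origin: centre of the underside.
- screwdriver: Screwdriver, 200 mm, black handle, lying beyond the deck to the left: leave alone.
- wrench: Steel spanner, 180 mm, lying beyond the deck to the right: leave alone.
- insulator: Brown ribbed insulator drum, 54 mm across, 60 mm tall, standing at the left: leave alone.
- insulator_b: A second such insulator: leave alone.
- busbar: Copper bar 160 x 30 x 6 mm, lying at the left: leave alone.
- multimeter: Grey hand multimeter 170 x 85 x 35 mm, lying at the right: leave alone.

How it is judged:
On the way, in this order (a step that is already met when the one before it is completed fails the run):
1. the bar is swung aside (past 0.6 rad) (value of joint bar above 0.6 rad), for 0.1 s.
2. the board rests, let go, on the four pillars while the bar is still aside (horizontal distance between board and seat below 0.009 m and z of board in the frame of seat between -0.004 and 0.004 m and angle between the x axis of board and the x axis of seat, either way round below 0.1 rad and angle between board's own z axis and vertical below 0.06 rad and linear speed of board below 0.03 m/s and contact force between the fingers and board below 0.3 N and value of joint bar above 0.5 rad), for 0.2 s.
At the end, for the whole second after the job is handed in: The board lies at rest and let go on the four pillars: centre within 9 mm of theirs, turned less than 0.1 rad from the deck's length (either way round), level within 0.06 rad, underside within 4 mm of the pillar tops; the bar is within 0.1 rad of home over the board's end (horizontal distance between board and seat below 0.009 m and z of board in the frame of seat between -0.004 and 0.004 m and angle between the x axis of board and the x axis of seat, either way round below 0.1 rad and angle between board's own z axis and vertical below 0.06 rad and linear speed of board below 0.03 m/s and contact force between the fingers and board below 0.3 N and value of joint bar below 0.1 rad and angular speed of board below 0.2 rad/s); the robot touches nothing.
It fails at once if board gripped or pushed by the fingers with more than 90 N, both fingers summed (contact force between the fingers and board above 90 N).
It fails at once if board knocked or pressed against the deck, its pillars or the bar with more than 45 N (contact force between board and deck above 45 N).
It fails at once if board dropped or flung: faster than 0.35 m/s while not held (a fall of more than about 6 mm) (linear speed of board above 0.35 m/s and contact force between the fingers and board below 0.1 N).
It fails at once if board tilted more than 0.35 rad (angle between board's own z axis and vertical above 0.35 rad).
It fails at once if another thing on the bench moved more than 25 mm (distance of any of relay_board, screwdriver, wrench, insulator, insulator_b, busbar, multimeter from where it was at the start of the episode above 0.025 m).
It also fails if it takes over 67 s, if anything falls off the work surface, if the arm or the gripper's body presses on something with over 40 N, if the wrist force passes 120 N, or if a joint passes its speed limit or range.

## Robot

A 7-joint arm with a two-finger parallel gripper is mounted at the origin on the work surface. World frame = base frame: x ahead of the robot, y to its left, z up, the work surface at z = 0. Lengths are in m, angles in rad, forces in N, time in s.
With the tool pointing down it reaches from about 0.4 to 0.875 m from the base axis. Payload 19.3 kg.
Tool frame: the origin (TCP) lies at the very end of the fingers, on their centre line; the grasp point (between the pads) lies 19 mm behind it; z points along the fingers, y is the line along which they close (so a half turn about z gives the same grasp; the last joint's range is limited). The gripper opens to 85 mm and grips with 20 to 120 N. Pads are 22 mm wide; open, the fingers measure 114 mm over their backs; the gripper's body (76 mm by 85 mm) begins 54 mm behind the grasp point. The pads swing forward as they close: fully open they stand 13 mm farther back than shut.
Start: joints at [-1.187, 0.521, -0.036, 1.599, 0.021, 1.021, -0.113], TCP at [0.274, 0.562, 0.231] pointing down, gripper open.
Joint ranges: [-2.91, 2.91], [-0.3, 2.13], [-1.5, 1.42], [0.17, 2.43], [-1.26, 4.41], [0.16, 1.93], [-2.52, 2.52]. Speed limits (rad/s): [1.89, 1.89, 2.39, 2.39, 3.01, 3.01, 3.01].

## Interface

Orientations are given as [roll, pitch, yaw] about the fixed x, y, z axes, in that order (R = Rz(yaw) Ry(pitch) Rx(roll)).
In Python, from workcell import observe, grab_frame, job_done gives the robot as it stands.
- The arm moves only by the tool move_arm, never from a script. Its argument "plan" is a list that holds one entry, the list of rows, each a list of 7 numbers: the shift along the tool's x, y, z each as a share of 0.02 m, from -1 to 1, then the turn, a rotation vector about the tool's x, y, z each as a share of 6 degrees, from -1 to 1, then the opening, from -1 (shut) to 1 (fully open). A call has exactly 10 rows; each row shifts and turns the commanded pose from where the row before left it, along the tool's axes as they then stand; what a row does not reach is not made up. A row lasts 1/10 s, in which the tool goes at most 50 mm and 8.59 degrees, less where a joint would pass 70% of its speed; a pose out of reach is approached as far as the arm can. A call with a number of a shift or a turn outside -1 to 1 is refused whole. A call with a gripper value outside its range is refused whole. The fingers move at their own pace and stop on an object; "grip_force" is the grip in N (left out, the last holds). Time passes only in rows, so rows that do not move let the fingers close, or fill a call up. It gives the time, the measured TCP pose, the force, the opening and the grip force at its end, in the units of the state.
- observe(): the state, without advancing time (a new reading comes with each control period).
- grab_frame(name): name is "scene" or "side" or "wrist"; returns a dict with "color" (480x640x3 uint8, red, green, blue), "intrinsics" (3x3 intrinsics, pixels), "position" and "orientation" of the camera in the world; the wrist camera has in their place "tool_from_camera" (4x4, takes a point from camera to tool coordinates, whose origin is the TCP and whose axes are the flange's). Camera axes: x right, y down, z forward; pixel columns grow to the right and rows downward; lengths in m; the calibration is good to about 2 mm. A picture is of the moment at which its call begins: read the wrist's pose just before it. There is no depth.
- job_done(): hands the job in; it is judged then, once.
The state is a dict: "clock": time; "qpos": joint angles; "qd": joint speeds; "joint_efforts": joint torques, N m; "position": TCP position; "tool_rot": TCP orientation; "force": force on the tool from outside, world axes, zero at the start; "moment": the same for the moment, N m; "grip_width": finger opening in m; "finger_force": force on a finger pad.
Only numpy, scipy, OpenCV 4.12 (cv2) and the standard library are available. Lean on these libraries where they do the work, as an engineer would, in place of code of your own. Each camera call takes 0.05 s, during which the arm holds its last target. There are 200 camera calls.

## Working session

There is one attempt and no reset: what is moved stays moved. The work goes in short steps, Python scripts to look and compute and a tool call to move; the robot and the scene stay as the last step left them, time stands still between calls to the robot, and variables do not carry over. Pictures are saved under pics/ and viewed, at most 10 in all, crops included, and the job is handed in when it is done.

Besides the shell and the picture viewer there is one more tool, called after "Emit:" by a JSON object that holds its "op" and its "data". move_arm: Moves the arm, as the interface text tells. Shift numbers are shares of 0.02 m and turn numbers shares of 6 degrees, none past 1 either way. Its arguments: {"type":"object","properties":{"plan":{"type":"array"},"grip_force":{"type":"number"}},"required":["plan"]}

```bash
mkdir -p pics; cat > h.py <<'E'
import numpy as np, cv2
from scipy.spatial.transform import Rotation as R
from workcell import observe, grab_frame, job_done
def cam(f):
    K=np.array(f["intrinsics"]);o=np.array(f["orientation"])
    M=o if o.shape==(3,3) else (R.from_euler('xyz',o).as_matrix() if o.size==3 else R.from_quat(o).as_matrix())
    return K,M,np.array(f["position"])
def wcam(f,s):
    T=np.array(f["tool_from_camera"]);Rt=R.from_euler('xyz',s["tool_rot"]).as_matrix()
    return np.array(f["intrinsics"]),Rt@T[:3,:3],Rt@T[:3,3]+np.array(s["position"])
def ray(c,uv,z):
    K,M,p=c;d=M@np.linalg.solve(K,[uv[0],uv[1],1]);return p+d*(z-p[2])/d[2]
def proj(c,P):
    K,M,p=c;q=K@(M.T@(np.array(P)-p));return q[:2]/q[2]
def save(n,f): cv2.imwrite(f"pics/{n}.png",cv2.cvtColor(f["color"],cv2.COLOR_RGB2BGR))
E
python3 - <<'E'
from h import *
s=observe();print({k:np.round(v,3) for k,v in s.items()})
for n in("scene","side","wrist"):
    f=grab_frame(n);save(n+"0",f);np.save(f"pics/{n}0.npy",f,allow_pickle=True)
    print(n,{k:v for k,v in f.items() if k!="color"})
E
```

```text
{'clock': np.float64(0.0), 'qpos': array([-1.187,  0.522, -0.036,  1.6  ,  0.021,  1.021, -0.113]), 'qd': array([ 0.001,  0.   , -0.001, -0.   , -0.   ,  0.   ,  0.001]), 'joint_efforts': array([-1.0000e-03, -9.2710e+01,  1.9800e+00, -3.6993e+01,  1.8000e-02,
        8.0000e-03, -0.0000e+00]), 'position': array([0.274, 0.561, 0.231]), 'tool_rot': array([-3.14 ,  0.   ,  2.688]), 'force': array([ 0.344, -0.57 ,  0.165]), 'moment': array([-0.058,  0.015,  0.   ]), 'finger_force': np.float64(0.0), 'grip_width': np.float64(0.086)}
scene {'intrinsics': array([[529.54487693,   0.        , 318.78816067],
       [  0.        , 529.54487693, 249.75863295],
       [  0.        ,   0.        ,   1.        ]]), 'position': array([1.36482401, 0.89176026, 0.955227  ]), 'orientation': array([-2.20466288, -0.01366248,  2.41692615])}
side {'intrinsics': array([[458.72303773,   0.        , 324.72492116],
       [  0.        , 458.72303773, 250.51360625],
       [  0.        ,   0.        ,   1.        ]]), 'position': array([ 0.20064598, -0.8247809 ,  0.91688543]), 'orientation': array([-2.32359975, -0.02130155, -0.40307433])}
wrist {'intrinsics': array([[341.81910266,   0.        , 313.79772726],
       [  0.        , 341.81910266, 238.09616194],
       [  0.        ,   0.        ,   1.        ]]), 'tool_from_camera': array([[ 1.54030116e-03, -9.62294459e-01, -2.72005516e-01,
         6.92789297e-02],
       [ 9.99998810e-01,  1.45857568e-03,  5.02636992e-04,
        -4.05876181e-04],
       [-8.69441624e-05, -2.72005967e-01,  9.62295561e-01,
        -1.42469347e-01],
       [ 0.00000000e+00,  0.00000000e+00,  0.00000000e+00,
         1.00000000e+00]])}
```

View pics/scene0.png

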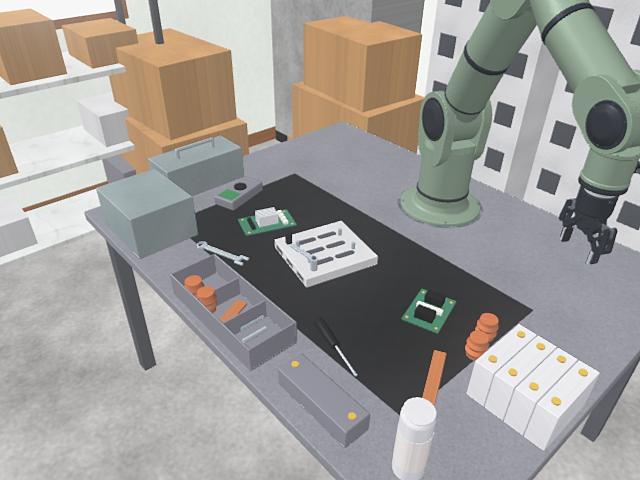

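View pics/side0.png

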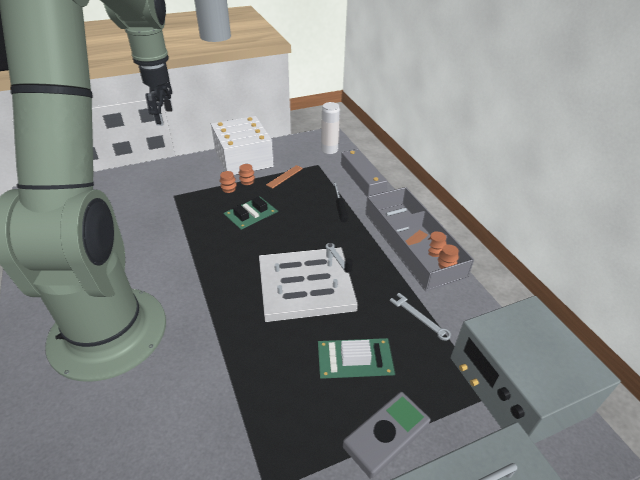

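The board lies at about (357,357) in the side view, with the deck at (307,283) and its bar near (338,257). The other green board, with relays, is at (250,212). Next I measure.

```bash
python3 - <<'E'
from h import *
f=np.load("pics/side0.npy",allow_pickle=True).item();c=cam(f);im=f["color"]
hsv=cv2.cvtColor(im,cv2.COLOR_RGB2HSV)
g=cv2.inRange(hsv,(60,80,40),(90,255,200))
roi=np.zeros_like(g);roi[325:390,300:410]=255
pts=np.column_stack(np.nonzero(g&roi))[:,::-1]
W=np.array([ray(c,p,.004)[:2] for p in pts]).astype(np.float32)
r=cv2.minAreaRect(W);print("board",r,cv2.boxPoints(r),len(W))
w=cv2.inRange(hsv,(0,0,185),(180,45,255));roi[:]=0;roi[235:325,250:362]=255
pts=np.column_stack(np.nonzero(w&roi))[:,::-1]
W=np.array([ray(c,p,.03)[:2] for p in pts]).astype(np.float32)
r=cv2.minAreaRect(W);print("deck",r,cv2.boxPoints(r))
cv2.imwrite("pics/crop1.png",cv2.resize(cv2.cvtColor(im,cv2.COLOR_RGB2BGR)[230:390,250:410],(600,600),interpolation=cv2.INTER_CUBIC))
f=np.load("pics/scene0.npy",allow_pickle=True).item()
cv2.imwrite("pics/crop2.png",cv2.resize(cv2.cvtColor(f["color"],cv2.COLOR_RGB2BGR)[190:300,230:390],(800,550),interpolation=cv2.INTER_CUBIC))
E
```

```text
board ((0.5234748125076294, -0.2973340153694153), (0.10109320282936096, 0.17007510364055634), 70.58293151855469) [[ 0.42647007 -0.31673566]
 [ 0.5868719  -0.3732758 ]
 [ 0.6204796  -0.27793238]
 [ 0.4600777  -0.22139224]] 1458
deck ((0.4969940781593323, -0.05139829218387604), (0.23394455015659332, 0.2314656525850296), 76.54251861572266) [[ 0.35721672 -0.13822508]
 [ 0.582327   -0.19209263]
 [ 0.63677144  0.03542849]
 [ 0.41166115  0.08929604]]
```

View pics/crop1.png

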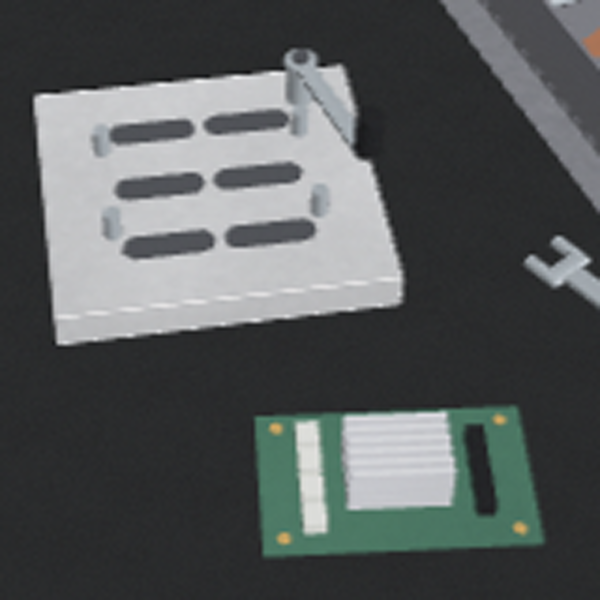

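View pics/crop2.png

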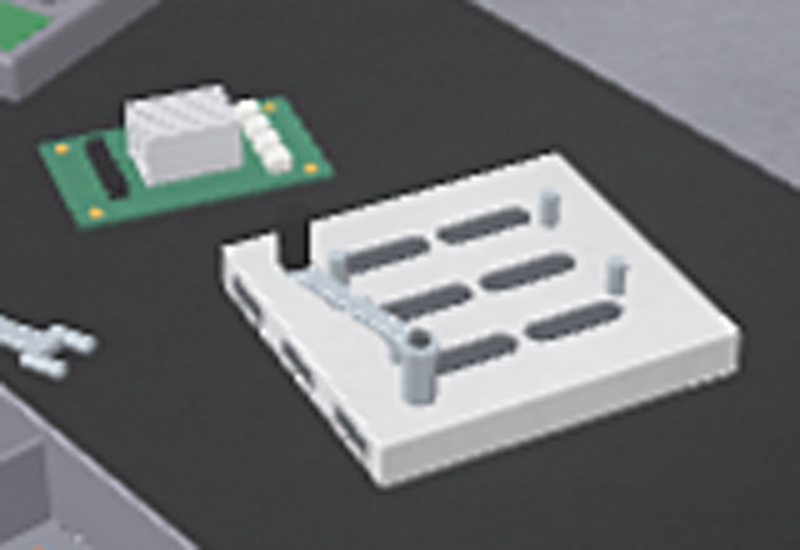

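Crops (side ×3.75 from (250,230); scene ×5 from (230,190)): in the side crop the pillar tops are at about (102,128), (112,208), (320,186) and (299,105). The pivot top is at (300,58) and the knob at (370,130). In the scene crop the pillars are at (550,193), (617,259) and (340,255). The bar leans slightly outward from home.

```bash
python3 - <<'E'
from h import *
fs=np.load("pics/side0.npy",allow_pickle=True).item();cs=cam(fs)
fc=np.load("pics/scene0.npy",allow_pickle=True).item();cc=cam(fc)
S=lambda u,v:(250+u/3.75-.4,230+v/3.75-.4); C=lambda u,v:(230+u/5-.4,190+v/5-.4)
pl={'-+':(-.072,.04),'--':(-.072,-.04),'+-':(.072,-.04),'++':(.072,.04)}
ms={'-+':S(102,128),'--':S(112,208),'+-':S(320,185)}
mc={'--':C(550,194),'-+':C(617,260),'+-':C(340,254)}
for n,c,m in(("side",cs,ms),("scene",cc,mc)):
    A=[];B=[]
    for k,uv in m.items():
        p=ray(c,uv,.052);print(n,k,p.round(4));A.append(pl[k]);B.append(p[:2])
    A=np.array(A);B=np.array(B);a=A-A.mean(0);b=B-B.mean(0)
    th=np.arctan2((a[:,0]*b[:,1]-a[:,1]*b[:,0]).sum(),(a*b).sum())
    Q=np.array([[np.cos(th),-np.sin(th)],[np.sin(th),np.cos(th)]]);t=B.mean(0)-Q@A.mean(0)
    print("seat",t,"yaw",th,"res",(B-(A@Q.T+t)).round(4).tolist())
    print("pivot",Q@[.078,.076]+t)
for z in(.068,.075,.08):
  print(z,"pivot side",ray(cs,S(300,58),z).round(4),"scene",ray(cc,C(420,336),z).round(4))
for z in(.086,.104):print("knob",ray(cs,S(370,130),z),ray(cc,C(294,240),z))
# deck corners at z .03 (side: front bottom edges)
for uv in((35,97),(345,67),(402,278),(56,318)):print("deck s",ray(cs,S(*uv),.03).round(4))
for uv in((557,153),(740,333),(380,452),(222,247)):print("deck c",ray(cc,C(*uv),.03).round(4))
for uv in((255,417),(517,406),(544,543),(263,556)):print("board s",ray(cs,S(*uv),.004).round(4))
for uv in((40,147),(285,97),(333,172),(80,227)):print("board c",ray(cc,C(*uv),.004).round(4))
for uv in((343,417),(448,412),(455,470),(346,473)):print("sink s",ray(cs,S(*uv),.04).round(4))
E
```

```text
side -+ [0.4408 0.0174 0.052 ]
side -- [ 0.4223 -0.0582  0.052 ]
side +- [ 0.5621 -0.0914  0.052 ]
seat [ 0.50147872 -0.03653339] yaw -0.2295380944572812 res [[0.0003, -0.0014], [0.0, 0.0009], [-0.0004, 0.0004]]
pivot [0.59472502 0.01972609]
scene -- [ 0.4197 -0.0613  0.052 ]
scene -+ [0.4373 0.0149 0.052 ]
scene +- [ 0.5576 -0.0956  0.052 ]
seat [ 0.4980262  -0.04004297] yaw -0.23772167473183148 res [[0.0011, 0.0006], [-0.0001, -0.0009], [-0.001, 0.0003]]
pivot [0.59172978 0.01545154]
0.068 pivot side [0.5938 0.0169 0.068 ] scene [0.5884 0.0114 0.068 ]
0.075 pivot side [0.5905 0.01   0.075 ] scene [0.5945 0.0183 0.075 ]
0.08 pivot side [0.5882 0.005  0.08  ] scene [0.5989 0.0233 0.08  ]
knob [ 0.6008429  -0.08579342  0.086     ] [ 0.59917446 -0.0861079   0.086     ]
knob [ 0.59217318 -0.10180257  0.104     ] [ 0.61502957 -0.06585815  0.104     ]
deck s [0.4114 0.0883 0.03  ]
deck s [0.6391 0.0326 0.03  ]
deck s [ 0.5876 -0.1718  0.03  ]
deck s [ 0.3623 -0.1172  0.03  ]
deck c [ 0.3611 -0.1157  0.03  ]
deck c [0.4116 0.0924 0.03  ]
deck c [0.641  0.0388 0.03  ]
deck c [ 0.5877 -0.1716  0.03  ]
board s [ 0.4603 -0.2217  0.004 ]
board s [ 0.6207 -0.2778  0.004 ]
board s [ 0.587  -0.3729  0.004 ]
board s [ 0.4264 -0.3164  0.004 ]
board c [ 0.587  -0.3691  0.004 ]
board c [ 0.4257 -0.3136  0.004 ]
board c [ 0.4594 -0.2219  0.004 ]
board c [ 0.6203 -0.2765  0.004 ]
sink s [ 0.5004 -0.266   0.04  ]
sink s [ 0.5622 -0.2872  0.04  ]
sink s [ 0.5468 -0.3265  0.04  ]
sink s [ 0.4851 -0.3036  0.04  ]
```

Both views agree:
- **Seat:** about (0.500, -0.039), yaw -0.236.
- **Board:** (0.5235, -0.297), yaw -0.337.
- **Pivot:** about (0.5935, 0.0165).
- **Knob:** about (0.600, -0.086). That puts the bar at about 0.3 rad, and the pivot-to-knob distance comes out at 103 mm, matching the 104 mm given.

I travel to above the knob, then turn to yaw about 94° with the fingers partly closed as a loose cage.

Emit:
{"op": "move_arm", "data": {"plan": [[[-0.96,-0.73,0,0,0,0,1],[-0.96,-0.73,0,0,0,0,1],[-0.96,-0.73,0,0,0,0,1],[-0.96,-0.73,0,0,0,0,1],[-0.96,-0.73,0,0,0,0,1],[-0.96,-0.73,0,0,0,0,1],[-0.96,-0.73,0,0,0,0,1],[-0.96,-0.73,0,0,0,0,1],[-0.96,-0.73,0,0,0,0,1],[-0.96,-0.73,0,0,0,0,1]]]}}

```text
clock: 1.15
position: [0.3829, 0.3453, 0.2312]
tool_rot: [-3.141, -0.0, 2.688]
force: [1.0, 0.5, 0.4]
grip_width: 0.0855
finger_force: 0.0
```

Emit:
{"op": "move_arm", "data": {"plan": [[[-0.96,-0.73,0,0,0,0,0],[-0.96,-0.73,0,0,0,0,0],[-0.96,-0.73,0,0,0,0,0],[-0.96,-0.73,0,0,0,0,0],[-0.96,-0.73,0,0,0,0,0],[-0.96,-0.73,0,0,0,0,0],[-0.96,-0.73,0,0,0,0,0],[-0.96,-0.73,0,0,0,0,0],[-0.96,-0.73,0,0,0,0,0],[-0.96,-0.73,0,0,0,0,0]]]}}

```text
clock: 2.15
position: [0.4914, 0.13, 0.2312]
tool_rot: [-3.141, -0.0, 2.688]
force: [-0.9, -0.2, 0.3]
grip_width: 0.0431
finger_force: 0.0
```

Emit:
{"op": "move_arm", "data": {"plan": [[[-0.96,-0.73,0,0,0,0,0],[-0.96,-0.73,0,0,0,0,0],[-0.96,-0.73,0,0,0,0,0],[-0.96,-0.73,0,0,0,0,0],[-0.96,-0.73,0,0,0,0,0],[-0.96,-0.73,0,0,0,0,0],[-0.96,-0.73,0,0,0,0,0],[-0.96,-0.73,0,0,0,0,0],[-0.96,-0.73,0,0,0,0,0],[-0.96,-0.73,0,0,0,0,0]]]}}

```text
clock: 3.15
position: [0.5999, -0.0854, 0.2311]
tool_rot: [-3.141, -0.0, 2.688]
force: [0.6, 0.6, 0.2]
grip_width: 0.0429
finger_force: 0.0
```

Emit:
{"op": "move_arm", "data": {"plan": [[[0,0,0,0,0,1,0],[0,0,0,0,0,1,0],[0,0,0,0,0,1,0],[0,0,0,0,0,1,0],[0,0,0,0,0,1,0],[0,0,0,0,0,1,0],[0,0,0,0,0,1,0],[0,0,0,0,0,1,0],[0,0,0,0,0,1,0],[0,0,0,0,0,1,0]]]}}

```text
clock: 4.15
position: [0.5996, -0.0844, 0.2311]
tool_rot: [-3.141, -0.0, 1.636]
force: [-0.2, 0.4, -0.3]
grip_width: 0.0426
finger_force: 0.0
```

```bash
python3 - <<'E'
from h import *
s=observe();f=grab_frame("wrist");save("w1",f);c=wcam(f,s)
print(s["clock"],s["position"],s["tool_rot"],s["grip_width"])
for P in((.6,-.086,.104),(.5935,.0165,.068),(.4408-.001,.0165,.052),(.421,-.0598,.052),(.56,-.0935,.052)):print(proj(c,P))
E
```

```text
4.15 [ 0.59956557 -0.08439111  0.23111499] [-3.14125607e+00 -1.93531393e-05  1.63634633e+00] 0.04256237598414325
[314.7120514  231.26608728]
[315.16312373 101.2778378 ]
[139.15568901  90.69875672]
[124.68878473 177.50350112]
[272.71179806 222.46650871]
```

View pics/w1.png

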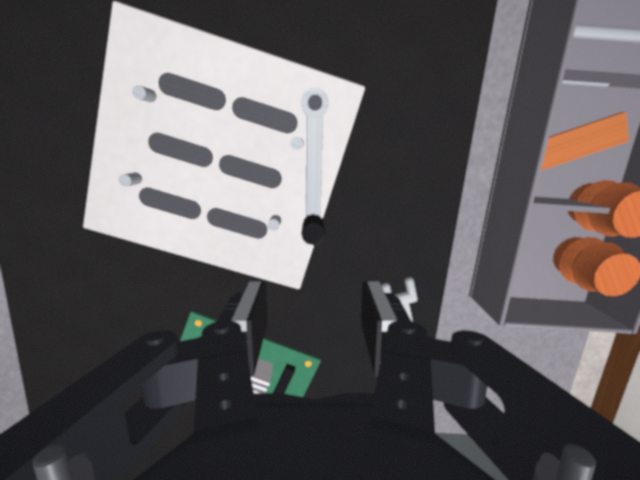

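The wrist view matches the projections: knob at (313,230), pivot at (315,102), pillars at (139,92), (125,179), (274,223) and (297,142). I lower the cage around the knob and refine the seat from these pillar points.

Emit:
{"op": "move_arm", "data": {"plan": [[[0,0,0.76,0,0,0,0],[0,0,0.76,0,0,0,0],[0,0,0.76,0,0,0,0],[0,0,0.76,0,0,0,0],[0,0,0.76,0,0,0,0],[0,0,0.76,0,0,0,0],[0,0,0.76,0,0,0,0],[0,0,0.76,0,0,0,0],[0,0,0.76,0,0,0,0],[0,0,0.76,0,0,0,0]]]}}

```text
clock: 5.2
position: [0.5996, -0.0845, 0.078]
tool_rot: [-3.142, 0.0, 1.641]
force: [-0.2, 0.2, 0.9]
grip_width: 0.0431
finger_force: 0.0
```

```bash
python3 - <<'E'
from h import *
f=grab_frame("wrist");s0=dict(position=[0.59956557,-0.08439111,0.23111499],tool_rot=[-3.14125607,-1.9e-5,1.63634633])
c=wcam(f,s0)
pl=np.array([(-.072,.04),(-.072,-.04),(.072,.04),(.072,-.04)])
B=np.array([ray(c,p,.052)[:2] for p in((139,92),(125,179),(297,142),(274,223))])
a=pl;b=B-B.mean(0);th=np.arctan2((a[:,0]*b[:,1]-a[:,1]*b[:,0]).sum(),(a*b).sum())
print(B.round(4),B.mean(0),th)
print("pivot",ray(c,(315,102),.068))
s=observe();print(s["position"],s["force"])
# arc plan, tool-frame steps of 6deg in bar angle
piv=np.array([.5935,.0165]);P=s["position"][:2];yaw=s["tool_rot"][2]
def rot(v,t):return R.from_euler('z',t).apply([*v,0])[:2]
d=rot(P-piv,np.radians(6))-(P-piv)
X=np.array([np.cos(yaw),np.sin(yaw)]);Y=np.array([np.sin(yaw),-np.cos(yaw)])
print("per 6deg row units tool x,y",d@X/.02,d@Y/.02)
E
```

```text
[[ 0.4396  0.0154]
 [ 0.4212 -0.0612]
 [ 0.5794 -0.0173]
 [ 0.5613 -0.0939]] [ 0.50034888 -0.0392347 ] -0.23075954318183478
pivot [0.59340186 0.01593134 0.068     ]
[ 0.59852578 -0.0842607   0.07577712] [-2.92855765  0.16262538 -3.36034226]
per 6deg row units tool x,y 0.017037359773309765 0.5277213567078638
```

Emit:
{"op": "move_arm", "data": {"plan": [[[0.01,0.53,-0.1,0,0,-1,0],[0.02,0.53,0,0,0,-1,0],[0.02,0.53,0,0,0,-1,0],[0.02,0.53,0,0,0,-1,0],[0.02,0.53,0,0,0,-1,0],[0.02,0.53,0,0,0,-1,0],[0.02,0.53,0,0,0,-1,0],[0.02,0.53,0,0,0,-1,0],[0.02,0.53,0,0,0,-1,0],[0.02,0.53,0,0,0,-1,0]]]}}

```text
clock: 6.25
position: [0.6848, -0.0292, 0.0811]
tool_rot: [-3.141, 0.0, 2.692]
force: [0.2, -1.7, 0.1]
grip_width: 0.0426
finger_force: 0.2
```

```bash
python3 - <<'E'
from h import *
s=observe();print(s["position"],s["tool_rot"],s["force"])
v=s["position"][:2]-np.array([.5935,.016]);print(np.hypot(*v),np.degrees(np.arctan2(v[1],v[0]))+103.4)
E
```

```text
[ 0.6848352  -0.02920181  0.08109301] [-3.14146615e+00  7.74120782e-05  2.69174045e+00] [ 0.23000745 -1.65964337  0.11265815]
0.10190840152388492 77.06917993749184
```

Emit:
{"op": "move_arm", "data": {"plan": [[[0,-0.3,0,0,0,0,0],[0,0,-0.75,0,0,0,0],[0,0,-0.75,0,0,0,0],[0,0,-0.75,0,0,0,0],[0,0,-0.75,0,0,0,0],[0,0,-0.75,0,0,0,0],[0,0,-0.75,0,0,0,0],[0,0,-0.75,0,0,0,0],[0,0,-0.75,0,0,-0.54,0],[0,0,0,0,0,-0.54,1]]]}}

```text
clock: 7.25
position: [0.6828, -0.0347, 0.2042]
tool_rot: [3.141, 0.003, 2.803]
force: [0.2, -0.4, 0.2]
grip_width: 0.0558
finger_force: 0.0
```

Emit:
{"op": "move_arm", "data": {"plan": [[[0.16,-0.75,0,0,0,0,1],[0.16,-0.75,0,0,0,0,1],[0.16,-0.75,0,0,0,0,1],[0.16,-0.75,0,0,0,0,1],[0.16,-0.75,0,0,0,0,1],[0.16,-0.75,0,0,0,0,1],[0.16,-0.75,0,0,0,0,1],[0.16,-0.75,0,0,0,0,1],[0.16,-0.75,0,0,0,0,1],[0.16,-0.75,0,0,0,0,1]]]}}

```text
clock: 8.25
position: [0.6009, -0.1664, 0.2013]
tool_rot: [-3.142, -0.0, 2.801]
force: [-0.1, 0.0, 0.7]
grip_width: 0.0853
finger_force: 0.0
```

Emit:
{"op": "move_arm", "data": {"plan": [[[0.16,-0.75,0,0,0,0,1],[0.16,-0.75,0,0,0,0,1],[0.16,-0.75,0,0,0,0,1],[0.16,-0.75,0,0,0,0,1],[0.16,-0.75,0,0,0,0,1],[0.16,-0.75,0,0,0,0,1],[0.16,-0.75,0,0,0,0,1],[0.16,-0.75,0,0,0,0,1],[0.16,-0.75,0,0,0,0,1],[0,0,0,0,0,0,1]]]}}

```text
clock: 9.25
position: [0.5279, -0.2854, 0.2013]
tool_rot: [-3.141, -0.0, 2.798]
force: [-0.6, 0.1, 0.6]
grip_width: 0.0855
finger_force: 0.0
```

```bash
python3 - <<'E'
from h import *
s=observe();f=grab_frame("wrist");save("w2",f);c=wcam(f,s)
print(s["clock"],s["position"],s["tool_rot"],s["grip_width"],s["qpos"])
hsv=cv2.cvtColor(f["color"],cv2.COLOR_RGB2HSV);g=cv2.inRange(hsv,(60,80,40),(90,255,200))
n,l,st,_=cv2.connectedComponentsWithStats(g);print(st[1:][st[1:,4]>300])
b=np.array([.5235,-.297]);yaw=-.337;Q=R.from_euler('z',yaw).as_matrix()[:2,:2]
for k in((.085,.05),(.085,-.05),(-.085,.05),(-.085,-.05)):print(k,proj(c,[*(b+Q@k),.004]))
for k in((.032,.022),(.032,-.022),(-.032,.022),(-.032,-.022)):print("sink",k,proj(c,[*(b+Q@k),.04]))
f=grab_frame("side");save("s2",f);f=grab_frame("scene");save("c2",f)
E
```

```text
9.25 [ 0.52785649 -0.28543223  0.20134657] [-3.14060326e+00 -1.58118465e-04  2.79806665e+00] 0.08547661012653278 [ 0.34866889  0.51554782  0.06846338  1.70255414 -0.04099467  0.924994
  1.66021074]
[[  248   123   107   168 10820]
 [  103   266    76    68  2693]]
(0.085, 0.05) [349.47068576 289.6769605 ]
(0.085, -0.05) [256.82555899 290.06720164]
(-0.085, 0.05) [353.68311742 123.72372649]
(-0.085, -0.05) [247.77201838 124.28459312]
sink (0.032, 0.022) [324.69222179 253.66325543]
sink (0.032, -0.022) [277.67784863 253.87237914]
sink (-0.032, 0.022) [324.95834962 184.9473418 ]
sink (-0.032, -0.022) [275.24001437 185.19080329]
```

View pics/w2.png

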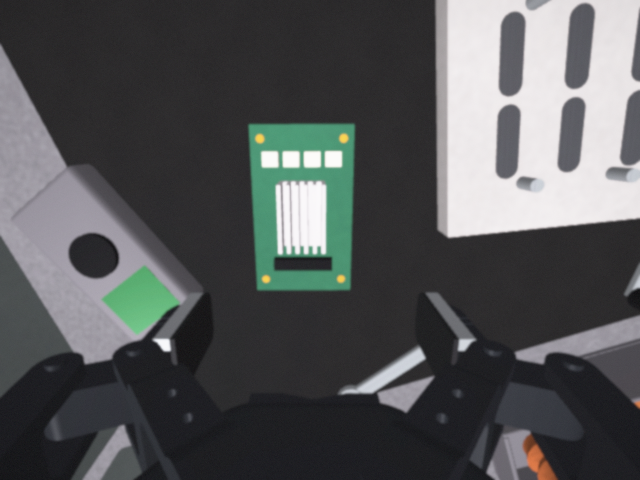

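The board outline spans (248–354, 124–291), which agrees with the prediction to within 1 px. I shift over it and descend, then grip at 30 N.

Emit:
{"op": "move_arm", "data": {"plan": [[[0,-0.61,0,0,0,-0.06,0.7],[0,0,0.9,0,0,0,0.7],[0,0,0.9,0,0,0,0.7],[0,0,0.9,0,0,0,0.7],[0,0,0.9,0,0,0,0.7],[0,0,0.9,0,0,0,0.7],[0,0,0.9,0,0,0,0.7],[0,0,0.9,0,0,0,0.7],[0,0,0.9,0,0,0,0.7],[0,0,0.6,0,0,0,0.7]]]}}

```text
clock: 10.4
position: [0.5249, -0.2945, 0.044]
tool_rot: [3.142, -0.001, 2.808]
force: [0.3, 0.3, 0.5]
grip_width: 0.0726
finger_force: 0.0
```

Emit:
{"op": "move_arm", "data": {"plan": [[[0,0,0.28,0,0,0,0.7],[0,0,0.28,0,0,0,0.7],[0,0,0.28,0,0,0,0.7],[0,0,0.28,0,0,0,0.7],[0,0,0.28,0,0,0,0.7],[0,0,0.2,0,0,0,0.7],[0,0,0,0,0,0,0.7],[0,0,0,0,0,0,0.7],[0,0,0,0,0,0,0.7],[0,0,0,0,0,0,0.7]]]}}

```text
clock: 11.4
position: [0.5254, -0.2945, 0.0135]
tool_rot: [-3.142, 0.0, 2.807]
force: [0.6, -0.6, 0.0]
grip_width: 0.0724
finger_force: 0.0
```

```bash
python3 - <<'E'
from h import *
s=observe();print(s["clock"],s["position"],s["tool_rot"],s["grip_width"],s["force"])
d=np.array([.5238,-.297])-s["position"][:2];y=s["tool_rot"][2]
print("err tool x,y mm",1000*d@[np.cos(y),np.sin(y)],1000*d@[np.sin(y),-np.cos(y)])
E
```

```text
11.4 [ 0.52539436 -0.29450009  0.01354134] [-3.14152153e+00  3.56667486e-04  2.80713648e+00] 0.07240719579686872 [ 0.62554052 -0.64442336  0.02262114]
err tool x,y mm 0.6854043964189759 -2.8847415381754793
```

Emit:
{"op": "move_arm", "data": {"plan": [[[0.03,-0.14,0,0,0,0,0.5],[0,0,0,0,0,0,0.3],[0,0,0,0,0,0,0.2],[0,0,0,0,0,0,0.12],[0,0,0,0,0,0,0.06],[0,0,0,0,0,0,0],[0,0,0,0,0,0,-0.1],[0,0,0,0,0,0,-0.3],[0,0,0,0,0,0,-1],[0,0,0,0,0,0,-1]]], "grip_force": 30}}

```text
clock: 12.4
position: [0.5238, -0.2968, 0.0134]
tool_rot: [3.142, 0.0, 2.807]
force: [-1.1, 1.7, 6.1]
grip_width: 0.0438
finger_force: 31.5
```

Emit:
{"op": "move_arm", "data": {"plan": [[[0,0,0,0,0,0,-1],[0,0,0,0,0,0,-1],[0,0,-0.1,0,0,0,-1],[0,0,-0.2,0,0,0,-1],[0,0,-0.3,0,0,0,-1],[0,0,-0.4,0,0,0,-1],[0,0,-0.5,0,0,0,-1],[0,0,-0.4,0,0,0,-1],[0,0,-0.2,0,0,0,-1],[0,0,0,0,0,0,-1]]]}}

```text
clock: 13.4
position: [0.5241, -0.297, 0.0561]
tool_rot: [-3.141, 0.001, 2.807]
force: [0.2, 0.3, -3.3]
grip_width: 0.0434
finger_force: 31.1
```

```bash
python3 - <<'E'
from h import *
s=observe();print(s["clock"],s["position"],s["tool_rot"],s["grip_width"],s["force"],s["finger_force"],s["moment"])
f=grab_frame("wrist");save("w3",f);f=grab_frame("side")
cv2.imwrite("pics/s3.png",cv2.resize(cv2.cvtColor(f["color"],cv2.COLOR_RGB2BGR)[220:400,250:440],(633,600)))
E
```

```text
13.4 [ 0.52410986 -0.29702397  0.05609919] [-3.14148731e+00  1.10031679e-03  2.80713141e+00] 0.04342787518130547 [ 0.23636057  0.34416586 -3.31812808] 31.093525886535645 [0.00661468 0.02215391 0.06074397]
```

View pics/s3.png

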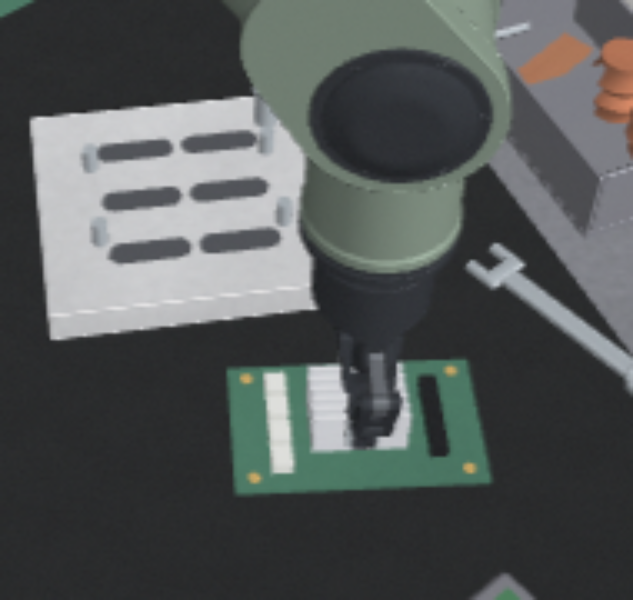

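Board is held, level, weight about 3.3 N. I lift it, turn it to the deck's yaw, and carry it over the seat.

Emit:
{"op": "move_arm", "data": {"plan": [[[0,0,-0.2,0,0,0,-1],[0,0,-0.4,0,0,0,-1],[0,0,-0.5,0,0,0,-1],[0,0,-0.5,0,0,0,-1],[0,0,-0.5,0,0,-0.15,-1],[0,0,-0.5,0,0,-0.2,-1],[0,0,-0.4,0,0,-0.26,-1],[0,0,-0.2,0,0,-0.2,-1],[0,0,0,0,0,-0.15,-1],[0,0,0,0,0,0,-1]]]}}

```text
clock: 14.5
position: [0.5236, -0.2968, 0.1191]
tool_rot: [3.141, -0.0, 2.908]
force: [0.2, -0.1, -2.0]
grip_width: 0.0437
finger_force: 31.1
```

Emit:
{"op": "move_arm", "data": {"plan": [[[0.07,0.2,0,0,0,0,-1],[0.14,0.4,0,0,0,0,-1],[0.2,0.6,0,0,0,0,-1],[0.25,0.75,0,0,0,0,-1],[0.25,0.75,0,0,0,0,-1],[0.25,0.75,0,0,0,0,-1],[0.25,0.75,0,0,0,0,-1],[0.25,0.75,0,0,0,0,-1],[0.25,0.75,0,0,0,0,-1],[0.25,0.75,0,0,0,0,-1]]]}}

```text
clock: 15.5
position: [0.5116, -0.16, 0.1194]
tool_rot: [-3.142, 0.0, 2.908]
force: [0.3, 0.6, -2.6]
grip_width: 0.0435
finger_force: 31.1
```

Emit:
{"op": "move_arm", "data": {"plan": [[[0.25,0.75,0,0,0,0,-1],[0.25,0.75,0,0,0,0,-1],[0.25,0.75,0,0,0,0,-1],[0.25,0.75,0,0,0,0,-1],[0.25,0.75,0,0,0,0,-1],[0.25,0.75,0,0,0,0,-1],[0.2,0.6,0,0,0,0,-1],[0.13,0.4,0,0,0,0,-1],[0.05,0.15,0,0,0,0,-1],[0,0,0,0,0,0,-1]]]}}

```text
clock: 16.5
position: [0.5013, -0.0426, 0.1193]
tool_rot: [-3.141, 0.0, 2.908]
force: [0.5, -1.2, -2.4]
grip_width: 0.0433
finger_force: 31.1
```

```bash
cat > chk.py <<'E'
from h import *
s=observe();print(s["clock"],s["position"],s["tool_rot"],s["grip_width"],s["force"],s["finger_force"])
y=s["tool_rot"][2];d=np.array([.5003,-.0392])-s["position"][:2]
print("units x,y",d@[np.cos(y),np.sin(y)]/.02,d@[np.sin(y),-np.cos(y)]/.02,"turn",-np.degrees(2.908-y)/6)
for n in("side","scene"):
    f=grab_frame(n);c=cam(f);im=f["color"];g=cv2.inRange(cv2.cvtColor(im,cv2.COLOR_RGB2HSV),(60,80,40),(90,255,200))
    u,v=proj(c,[*s["position"][:2],s["position"][2]]).astype(int);roi=np.zeros_like(g);roi[v-70:v+70,u-85:u+85]=255
    z=s["position"][2]-.0134+.004
    n_,l,st,_=cv2.connectedComponentsWithStats(cv2.morphologyEx(g&roi,cv2.MORPH_CLOSE,np.ones((5,5))));l=(l==1+np.argmax(st[1:,4]))
    W=np.array([ray(c,p,z)[:2] for p in np.column_stack(np.nonzero(l))[:,::-1]]).astype(np.float32)
    r=cv2.minAreaRect(W);print(n,np.round(r[0],4),np.round(r[1],4),r[2])
    np.save(f"pics/{n}_last.npy",f,allow_pickle=True)
    cv2.imwrite(f"pics/{n}_last.png",cv2.resize(cv2.cvtColor(im,cv2.COLOR_RGB2BGR)[max(v-80,0):v+80,u-100:u+100],(750,600),interpolation=cv2.INTER_CUBIC))
E
python3 chk.py
```

```text
16.5 [ 0.50131597 -0.0426257   0.11931741] [-3.14146047e+00  1.03765113e-04  2.90788743e+00] 0.04332924791797444 [ 0.53588984 -1.24839298 -2.38042469] 31.10523819923401
units x,y 0.08908432608647697 0.15486427949502304 turn -0.0010749851077240735
side [ 0.5004 -0.0439] [0.1019 0.1693] 76.36988067626953
scene [ 0.5017 -0.0414] [0.1047 0.1717] 76.23943328857422
```

Emit:
{"op": "move_arm", "data": {"plan": [[[0.09,0.155,0,0,0,0,-1],[0,0,0.2,0,0,0,-1],[0,0,0.35,0,0,0,-1],[0,0,0.4,0,0,0,-1],[0,0,0.4,0,0,0,-1],[0,0,0.35,0,0,0,-1],[0,0,0.25,0,0,0,-1],[0,0,0.15,0,0,0,-1],[0,0,0,0,0,0,-1],[0,0,0,0,0,0,-1]]]}}

```text
clock: 17.6
position: [0.5003, -0.0393, 0.0774]
tool_rot: [3.142, 0.0, 2.908]
force: [-0.3, 0.1, -2.1]
grip_width: 0.0433
finger_force: 31.1
```

```bash
python3 chk.py
```

```text
17.6 [ 0.50033111 -0.03932539  0.07742821] [3.14156272e+00 1.76415487e-04 2.90761574e+00] 0.043294615260801535 [-0.32418687  0.14921087 -2.10902631] 31.07967495918274
units x,y 0.0029668986942962138 0.005737982962951101 turn -0.003669400168827637
side [ 0.5001 -0.0413] [0.1006 0.1662] 76.44217681884766
scene [ 0.5009 -0.0377] [0.1    0.1696] 76.4460678100586
```

View pics/side_last.png

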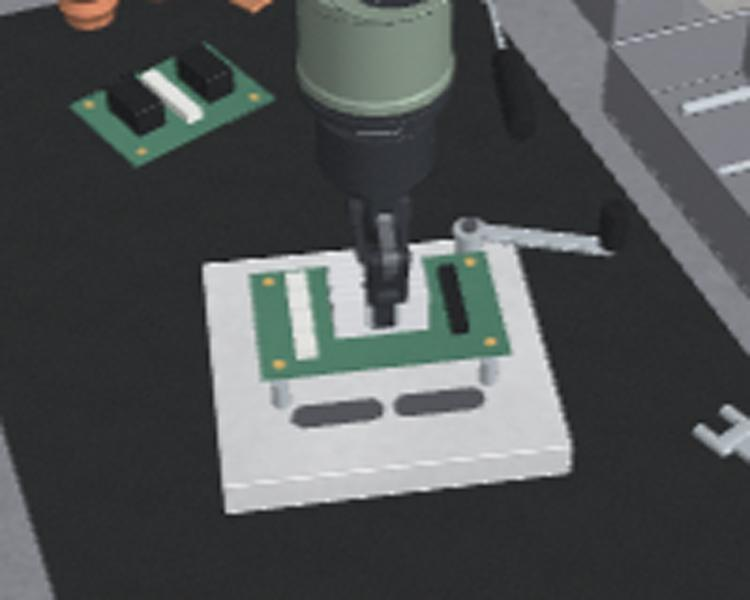

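The board sits over the pillars with the bar well aside (knob at (612,228) in the crop). Slow lowering.

Emit:
{"op": "move_arm", "data": {"plan": [[[0,0,0.1,0,0,0,-1],[0,0,0.1,0,0,0,-1],[0,0,0.1,0,0,0,-1],[0,0,0.1,0,0,0,-1],[0,0,0.05,0,0,0,-1],[0,0,0.05,0,0,0,-1],[0,0,0.03,0,0,0,-1],[0,0,0,0,0,0,-1],[0,0,0,0,0,0,-1],[0,0,0,0,0,0,-1]]]}}

```text
clock: 18.7
position: [0.5003, -0.0393, 0.0667]
tool_rot: [3.142, 0.0, 2.908]
force: [0.7, 0.6, -1.7]
grip_width: 0.0434
finger_force: 31.1
```

Emit:
{"op": "move_arm", "data": {"plan": [[[0,0,0.02,0,0,0,-1],[0,0,0.02,0,0,0,-1],[0,0,0.02,0,0,0,-1],[0,0,0,0,0,0,-1],[0,0,0,0,0,0,-1],[0,0,0,0,0,0,-1],[0,0,0,0,0,0,-1],[0,0,0,0,0,0,-1],[0,0,0,0,0,0,-1],[0,0,0,0,0,0,-1]]]}}

```text
clock: 19.7
position: [0.5002, -0.0393, 0.0655]
tool_rot: [-3.142, -0.0, 2.908]
force: [0.5, 0.3, -2.8]
grip_width: 0.0435
finger_force: 31.2
```

Emit:
{"op": "move_arm", "data": {"plan": [[[0,0,0.02,0,0,0,-1],[0,0,0.02,0,0,0,-1],[0,0,0,0,0,0,-1],[0,0,0,0,0,0,-1],[0,0,0,0,0,0,-1],[0,0,0,0,0,0,-1],[0,0,0,0,0,0,-1],[0,0,0,0,0,0,-1],[0,0,0,0,0,0,-1],[0,0,0,0,0,0,-1]]]}}

```text
clock: 20.7
position: [0.5003, -0.0393, 0.0654]
tool_rot: [3.142, 0.0, 2.908]
force: [-4.6, 0.4, 15.6]
grip_width: 0.0437
finger_force: 33.4
```

Contact is made. I back off 0.4 mm, then open gently.

Emit:
{"op": "move_arm", "data": {"plan": [[[0,0,-0.02,0,0,0,-1],[0,0,0,0,0,0,-1],[0,0,0,0,0,0,0.1],[0,0,0,0,0,0,0.15],[0,0,0,0,0,0,0.25],[0,0,0,0,0,0,0.4],[0,0,0,0,0,0,0.5],[0,0,0,0,0,0,0.5],[0,0,0,0,0,0,0.5],[0,0,0,0,0,0,0.5]]]}}

```text
clock: 21.7
position: [0.5002, -0.0393, 0.0651]
tool_rot: [-3.142, 0.0, 2.908]
force: [0.8, -0.3, -0.8]
grip_width: 0.0642
finger_force: 0.0
```

Emit:
{"op": "move_arm", "data": {"plan": [[[0,0,-0.2,0,0,0,0.5],[0,0,-0.5,0,0,0,0.5],[0,0,-0.8,0,0,0,0.5],[0,0,-0.8,0,0,0,0.5],[0,0,-0.8,0,0,0,0.5],[0,0,-0.8,0,0,0,0.5],[0,0,-0.8,0,0,0,0.5],[0,0,-0.8,0,0,0,0.5],[0,0,-0.8,0,0,0,0.5],[0,0,0,0,0,0,0]]]}}

```text
clock: 22.7
position: [0.5012, -0.0393, 0.1936]
tool_rot: [3.141, 0.003, 2.907]
force: [1.2, -0.4, 0.1]
grip_width: 0.0507
finger_force: 0.0
```

```bash
sed 's/z=s\["position"\]\[2\]-.0134+.004/z=.056/; s/proj(c,\[.*\])\.as/proj(c,[.5003,-.0392,.056]).as/' chk.py > chk2.py; python3 chk2.py; python3 - <<'E'
from h import *
s=observe();f=grab_frame("wrist");save("w4",f);c=wcam(f,s);print(proj(c,[.6835,-.0370,.104]),s["position"])
E
```

```text
22.7 [ 0.50115534 -0.03934525  0.19360653] [3.14062146 0.00342637 2.9074986 ] 0.05068985827651294 [ 1.179762   -0.39875169  0.0626351 ] 0.0
units x,y 0.043284965811962506 -0.0028559590198687116 turn -0.004788061587956625
side [ 0.5001 -0.0414] [0.1003 0.1661] 76.35586547851562
scene [ 0.5017 -0.0373] [0.0988 0.1679] 76.24002838134766
[366.57218866 445.40181262] [ 0.50028885 -0.0392846   0.19157061]
```

View pics/w4.png

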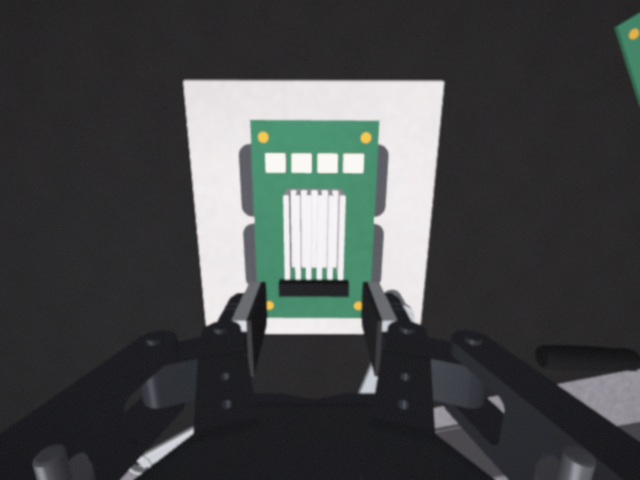

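The board is seated and centred: the deck margins are even, and the two views average (0.501, -0.039). Next I check the knob position.

```bash
python3 - <<'E'
from h import *
f=np.load("pics/side0.npy",allow_pickle=True).item();c=cam(f)
u,v=proj(c,[.50033,-.03933,.07743]).astype(int)
for t in((612,228),):
    print("knob",ray(c,(u-100+t[0]/3.75-.4,v-80+t[1]/3.75-.4),.086))
P=np.array([.6813,-.0397]);s=observe();yaw=s["tool_rot"][2]
print(s["position"],yaw)
t=np.radians(57.6+90);print("target yaw",t,"turn units",-np.degrees(t-yaw)/6)
d=P-s["position"][:2];print("units at current yaw",d@[np.cos(yaw),np.sin(yaw)]/.02,d@[np.sin(yaw),-np.cos(yaw)]/.02)
E
```

```text
knob [ 0.68041795 -0.04024749  0.086     ]
[ 0.50000335 -0.03929663  0.19103153] 2.907698096266695
target yaw 2.5761059759436304 turn units 3.166471502384295
units at current yaw -8.822681654557313 2.0813167842248044
```

Emit:
{"op": "move_arm", "data": {"plan": [[[-0.88,0.21,0,0,0,0,0],[-0.88,0.21,0,0,0,0,0],[-0.88,0.21,0,0,0,0,0],[-0.88,0.21,0,0,0,0,0],[-0.88,0.21,0,0,0,0,0],[-0.88,0.21,0,0,0,0,0],[-0.88,0.21,0,0,0,0,0],[-0.88,0.21,0,0,0,0,0],[-0.88,0.21,0,0,0,0,0],[-0.88,0.21,0,0,0,0,0]]]}}

```text
clock: 23.85
position: [0.6815, -0.0392, 0.19]
tool_rot: [-3.141, -0.002, 2.908]
force: [0.3, 0.1, -0.1]
grip_width: 0.0423
finger_force: 0.0
```

Emit:
{"op": "move_arm", "data": {"plan": [[[0,0,0,0,0,0.8,0],[0,0,0,0,0,0.8,0],[0,0,0,0,0,0.8,0],[0,0,0.5,0,0,0.77,0],[0,0,0.85,0,0,0,0],[0,0,0.85,0,0,0,0],[0,0,0.85,0,0,0,0],[0,0,0.85,0,0,0,0],[0,0,0.85,0,0,0,0],[0,0,0.8,0,0,0,0]]]}}

```text
clock: 24.85
position: [0.6808, -0.0393, 0.0784]
tool_rot: [-3.141, -0.001, 2.576]
force: [0.5, 0.2, -0.1]
grip_width: 0.0428
finger_force: 0.0
```

```bash
cat > arc.py <<'E'
from h import *
s=observe();print(s["clock"],s["position"],s["tool_rot"],s["force"],s["finger_force"],s["grip_width"])
v=s["position"][:2]-np.array([.5935,.016]);print("r",np.hypot(*v),"bar angle of tcp deg",np.degrees(np.arctan2(v[1],v[0]))+103.35)
yaw=s["tool_rot"][2];d=R.from_euler('z',np.radians(-6)).apply([*v,0])[:2]-v
print("per -6deg",d@[np.cos(yaw),np.sin(yaw)]/.02,d@[np.sin(yaw),-np.cos(yaw)]/.02)
E
python3 arc.py
```

```text
24.85 [ 0.68078401 -0.03926699  0.07843672] [-3.14101416e+00 -8.17389034e-04  2.57567176e+00] [ 0.48832963  0.20568757 -0.07255492] 0.0 0.04277005191835111
r 0.10330990917185523 bar angle of tcp deg 71.00859293701436
per -6deg 0.027510477622939334 -0.5399819541556852
```

Emit:
{"op": "move_arm", "data": {"plan": [[[0,0,-0.05,0,0,0,-0.4],[0,0,0,0,0,0,-0.4],[0,0,0,0,0,0,-0.4],[0.03,-0.54,0,0,0,1,-0.4],[0.03,-0.54,0,0,0,1,-0.4],[0.03,-0.54,0,0,0,1,-0.4],[0.03,-0.54,0,0,0,1,-0.4],[0.03,-0.54,0,0,0,1,-0.4],[0.03,-0.54,0,0,0,1,-0.4],[0.03,-0.54,0,0,0,1,-0.4]]]}}

```text
clock: 25.85
position: [0.6219, -0.0835, 0.0821]
tool_rot: [3.14, 0.0, 1.838]
force: [1.1, 1.1, 0.1]
grip_width: 0.0256
finger_force: 0.2
```

```bash
python3 arc.py
```

```text
25.85 [ 0.62185848 -0.0834888   0.08212031] [3.13978406e+00 4.03807330e-04 1.83818715e+00] [1.07501856 1.08725614 0.13566273] 0.22865036968141794 0.025613196089296013
r 0.10345155231278469 bar angle of tcp deg 29.2597738595923
per -6deg 0.022772466931740745 -0.540944470527369
```

Emit:
{"op": "move_arm", "data": {"plan": [[[0.02,-0.54,0,0,0,1,-0.4],[0.02,-0.54,0,0,0,1,-0.4],[0.02,-0.54,0,0,0,1,-0.4],[0.02,-0.54,0,0,0,1,-0.4],[0.01,-0.18,0,0,0,0.33,-0.4],[0.01,-0.18,0,0,0,0.33,-0.4],[0,0,0,0,0,0,-0.4],[0,0,0,0,0,0,-0.4],[0,0,0,0,0,0,-0.4],[0,0,0,0,0,0,-0.4]]]}}

```text
clock: 26.85
position: [0.5719, -0.085, 0.0811]
tool_rot: [3.142, -0.0, 1.355]
force: [-0.3, -0.9, -0.5]
grip_width: 0.0253
finger_force: 0.0
```

```bash
python3 arc.py
```

```text
26.85 [ 0.57188438 -0.08500238  0.08106383] [ 3.14158235e+00 -3.57131762e-05  1.35527340e+00] [-0.27564368 -0.88647101 -0.50288677] 0.0 0.025333058827915884
r 0.10328947607001002 bar angle of tcp deg 1.2702943262191582
per -6deg 0.0257581656372678 -0.5399613189163995
```

Emit:
{"op": "move_arm", "data": {"plan": [[[0,-0.06,0,0,0,0,-0.4],[0,-0.06,0,0,0,0,-0.4],[0,-0.05,0,0,0,0,-0.4],[0,-0.03,0,0,0,0,-0.4],[0,-0.03,0,0,0,0,-0.4],[0,0,0,0,0,0,-0.4],[0,0,0,0,0,0,-0.4],[0,0,0,0,0,0,-0.4],[0,0,0,0,0,0,-0.4],[0,0,0,0,0,0,-0.4]]]}}

```text
clock: 27.85
position: [0.5672, -0.084, 0.0811]
tool_rot: [-3.142, 0.0, 1.355]
force: [-0.3, -0.6, -0.5]
grip_width: 0.0258
finger_force: 0.0
```

```bash
python3 arc.py
```

```text
27.85 [ 0.5672387  -0.08397432  0.08109066] [-3.14156398e+00  3.33819915e-05  1.35469896e+00] [-0.26743101 -0.64381298 -0.53037231] 0.0 0.02577430915398437
r 0.10336595752637437 bar angle of tcp deg -1.3679750858872097
per -6deg 0.05031345309730757 -0.538630839378511
```

Emit:
{"op": "move_arm", "data": {"plan": [[[0,-0.03,0,0,0,0,-0.4],[0,-0.03,0,0,0,0,-0.4],[0,-0.03,0,0,0,0,-0.4],[0,-0.03,0,0,0,0,-0.4],[0,0,0,0,0,0,-0.4],[0,0,0,0,0,0,-0.4],[0,0,0,0,0,0,-0.4],[0,0,0,0,0,0,-0.4],[0,0,0,0,0,0,-0.4],[0,0,0,0,0,0,-0.4]]]}}

```text
clock: 28.85
position: [0.5663, -0.0838, 0.0813]
tool_rot: [3.139, 0.0, 1.355]
force: [10.0, -2.9, -7.5]
grip_width: 0.026
finger_force: 5.3
```

The stop is felt (10 N). I centre the cage, lift off and check.

Emit:
{"op": "move_arm", "data": {"plan": [[[0,0.2,0,0,0,0,-0.4],[0,0,0,0,0,0,-0.4],[0,0,-0.3,0,0,0,-0.4],[0,0,-0.7,0,0,0,-0.4],[0,0,-0.9,0,0,0,-0.4],[0,0,-0.9,0,0,0,-0.4],[0,0,-0.9,0,0,0,-0.4],[0,0,-0.9,0,0,0,-0.4],[0,0,-0.9,0,0,0,-0.4],[0,0,-0.9,0,0,0,-0.4]]]}}

```text
clock: 29.85
position: [0.5686, -0.0844, 0.2111]
tool_rot: [3.141, -0.0, 1.354]
force: [0.0, 1.0, -0.6]
grip_width: 0.0259
finger_force: 0.0
```

```bash
python3 chk2.py; python3 - <<'E'
from h import *
s=observe();f=grab_frame("wrist");save("w5",f);c=wcam(f,s)
Q=R.from_euler('z',-.233).as_matrix()[:2,:2];p=np.array([.5003,-.0392])
for a in(0,.1):print(a,"knob top",proj(c,[*(p+Q@[.078+.104*np.sin(a),.076-.104*np.cos(a)]),.104]))
E
```

```text
29.85 [ 0.56858822 -0.08438083  0.21105931] [ 3.14099111e+00 -2.44962490e-04  1.35438625e+00] 0.025917365475398392 [ 0.01116318  0.97997696 -0.60801783] 0.0
units x,y 1.4731897106325793 -3.8198410003277763 turn -14.835918454999431
side [ 0.5    -0.0414] [0.1003 0.166 ] 76.35586547851562
scene [ 0.5019 -0.0377] [0.0994 0.1684] 76.24002838134766
0 knob top [313.80862828 235.20582147]
0.1 knob top [327.47705283 234.77169678]
```

View pics/w5.png

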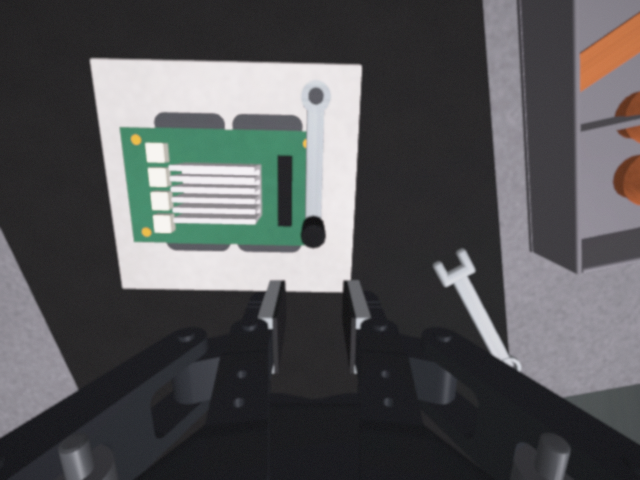

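The bar is home over the board's end: the knob shows at (313,233) against a prediction of (314,235). The board hasn't moved, and the arm is clear.

```bash
python3 -c "
from workcell import job_done;print(job_done())"
```

```text
the job is handed in; nothing more can be done
None
```

The job is handed in at about 30 s of the 67 s, verdict not shown: in the last pictures the board sits level on the four pillars within about 2 mm of centre, let go, with the bar home against its stop and the arm clear.

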